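# Lubricate the pasta roller's gearbox

## Task

The red pasta roller is due for its food-safe lubrication. First push the yellow dipstick all the way down into the clear oil tube on the gearbox and let go of it; then take the blue lubricator, press its socket squarely onto the tilted brass nipple until it snaps on, and keep pushing it fully home against the nipple's valve spring. Finish while still holding it pressed there, the dipstick still home and the food tin, lemon and garlic left where they are.

Things in the scene. Friction and masses are not known exactly. Their poses are not given: they have to be found in the camera images.
- dipstick_head (a point): Loose yellow dipstick, 30 g, upright in the tall post of the grey caddy. This point: centre of its square grip (16 x 16 mm, 24 mm tall). z up along the stick, x and y square to the flats. Under the grip is a round flange (25 mm wide, 4 mm thick) whose underside is 16 mm below this point; below that a steel rod 6 mm thick, 52 mm long, its end tapered.
- dipstick_tip (a point): Lower end of the dipstick's rod, 68 mm below the centre of its grip (along its -z).
- tube_mouth (a point): Centre of the top rim of the clear upright oil tube on the red gearbox (fixed; rim 118 mm above the worktop). Bore 10 mm wide, 55 mm deep, flaring to 18 mm at the rim (25 mm outside). With the dipstick home its flange lies on the rim. z up; -x is the machine's front; its rollers (80 mm tall) lie 30 to 190 mm away on the +y side.
- coupler_grip (a point): Loose blue lubricator, 140 g, standing socket down in the caddy's low round pocket, 100 mm beside the dipstick. This point: centre of its square blue grip (24 x 24 mm, 64 mm tall; a steel cap adds 4 mm on top). z up along its axis, away from the socket; x and y square to the flats. The socket at its lower end is 30 mm wide outside.
- coupler_mouth (a point): Centre of the socket's open mouth at the lubricator's lower end, 68 mm below the centre of its grip (along its -z). The mouth's bore is 16 mm across for 4 mm (the brass lip), wider behind it. z as for the grip.
- nipple_base (a point): Foot of the fixed brass nipple, centre of the flat round boss face (33 mm) at the gearbox's upper front edge. z points out along the nipple, leaning 0.38 rad from vertical towards the machine's front (robot side); y is level. Nipple 14 mm thick, 22 mm long, its outer 5 mm tapering to 8 mm. Fully home, the socket's mouth lies on this face, pushed with about 10 N against the pin's spring.
- nipple_tip (a point): End of the solid nipple, 22 mm out from its foot along z; same axes. A thin spring valve pin stands 6 mm beyond it. The socket's mouth meets the catches 16 mm from the foot (5 to 10 N to pass, then they draw it in with about 10 N), has snapped on about 8 mm from the foot, and presses the pin from 5.5 mm on; let go after the snap it backs up to about 5 mm.
- valve_pin (a joint): How far the spring valve pin is pressed in (m): 0 is free, about 0.0055 with the socket fully home. Spring 3 N plus 1.2 N per mm.
- catch_a (a joint): Spring catch that bulges 2.5 mm from the nipple's +y side, 12 mm above its foot: 0 is out; grows to 0.0015 to 0.003 m as the socket's lip passes over it, then springs back.
- catch_b (a joint): The same on the nipple's -y side.
- tin: Bystander: small turquoise food tin, 58 mm across and 72 mm tall, to be left alone. Origin at the centre of its underside.
- lemon_1: Bystander: yellow lemon, 78 x 55 x 56 mm, to be left alone. Origin at its underside.
- coupler: The blue lubricator as a whole; origin at the centre of its socket mouth, z along its axis towards the grip.
- dipstick: The yellow dipstick as a whole; origin at the centre of its flange's underside.
- garlic_1: Bystander: whole garlic bulb, 55 mm wide and tall, to be left alone. Origin at its underside.
- knife_block: Wooden knife block, fixed, full of black-handled knives reaching 295 mm above the worktop: an obstacle to keep hand and arm clear of. Origin at the middle of its foot; all of it lies within 100 mm of that, level.

How it is judged (in metres and radians):
On the way, in this order (a step that is already met when the one before it is completed fails the run):
1. The dipstick is down in the oil tube and let go (z of dipstick in the frame of tube_mouth below 0.004 m and horizontal distance between dipstick and tube_mouth below 0.005 m and angle between dipstick's own z axis and vertical below 0.12 rad and contact force between dipstick and the fingers below 0.1 N), for 0.2 s.
2. The socket has snapped over the nipple's catches (z of coupler_mouth in the frame of nipple_base below 0.0075 m and distance between coupler_mouth and nipple_base below 0.009 m and angle between the z axis of coupler and the z axis of nipple_base, either way round below 0.14 rad and value of joint each of catch_a, catch_b below 0.0008 m), for 0.1 s.
At the end, for the whole second after the job is handed in: Gripper holding the lubricator pressed on: mouth within 4 mm of the nipple's foot, axes within 0.14 rad, catches back out (under 0.8 mm), pin in more than 3.5 mm, still. Dipstick flange within 4 mm of the rim in height, 5 mm sideways, upright within 0.12 rad, not held (all of step 1 and value of joint valve_pin above 0.0035 m and distance between coupler_mouth and nipple_base below 0.004 m and angle between the z axis of coupler and the z axis of nipple_base, either way round below 0.14 rad and value of joint each of catch_a, catch_b below 0.0008 m and contact force between coupler and the fingers above 2 N and linear speed of coupler below 0.02 m/s); the arm keeps its last pose, push and grip.
It fails at once if The food tin, lemon or garlic is pushed more than 30 mm away, or the tin knocked over (distance of any of tin, lemon_1, garlic_1 from where it was at the start of the episode above 0.03 m or angle between tin's own z axis and vertical above 0.5 rad).
It also fails if it takes over 54 s, if anything falls off the work surface, if the arm or the gripper's body presses on something with over 40 N, if the wrist force passes 120 N, or if a joint passes its speed limit or range.

## Robot

A 6-joint arm with a two-finger parallel gripper is mounted at the origin on a cart in front of the work surface, level with it; the furniture and walls round the work are solid. World frame = base frame: x ahead of the robot, y to its left, z up, the work surface at z = 0. Lengths are in m, angles in degrees, forces in N, time in s.
With the tool pointing down it reaches from about 0.35 to 0.875 m from the base axis. Payload 4.2 kg.
Tool frame: the origin (TCP) lies at the very end of the fingers, on their centre line; the grasp point (between the pads) lies 19 mm behind it; z points along the fingers, y is the line along which they close (so a half turn about z gives the same grasp; the last joint's range is limited). The gripper opens to 87 mm and grips with 3 to 60 N. Pads are 19 mm wide; open, the fingers measure 117 mm over their backs; the gripper's body (75 mm by 190 mm) begins 51 mm behind the grasp point.
Start: joints at [-48.724, 22.042, 0.453, 0, -68.411, -14.817], TCP at [0.278, -0.56, 0.223] pointing down, gripper open.
Joint ranges: [-179.83, 179.83], [-69.29, 118.12], [-61.27, 80.66], [-181.25, 117.63], [-171.15, -9.14], [-177.46, 177.46]. Speed limits (degrees/s): [159.86, 159.86, 180, 180, 180, 180].

## Interface

Orientations are given as a 3x3 rotation matrix whose columns are the frame's x, y, z axes.
In Python, from station import * gives the robot as it stands.
- The arm moves only by the shell command python3 -m pendant 'ROWS'. ROWS is JSON, a list of rows, each an object of numbers: "x", "y", "z": the shift along the world's x, y, z normalised to -1 to 1, where 1 is 250 mm; "rx", "ry", "rz": the turn, a rotation vector about the world's x, y, z normalised to -1 to 1, where 1 is 180 degrees; "claw": the opening, from 0 (shut) to 1 (fully open). A call has exactly 8 rows; each row is the pose to reach, as a shift and turn from the pose commanded when the call began, turning the shorter way round; what a row does not reach only later rows make up. A row lasts 1/8 s, in which the tool goes at most 62.5 mm and 10.7 degrees, less where a joint would pass 70% of its speed; a pose out of reach is approached as far as the arm can. A call with a number of a shift or a turn outside -1 to 1 is refused whole. A call with a gripper value outside its range is refused whole. The fingers move at their own pace and stop on an object; the grip force is fixed at half the most. Time passes only in rows, so rows that repeat a pose let the fingers close, or fill a call up. It gives the time, the measured TCP pose, the force, the opening and the grip force at its end, in the units of the state.
- sense(): the state, without advancing time (a new reading comes with each control period).
- capture(name): name is "side" or "top"; returns a dict with "color" (480x640x3 uint8, red, green, blue), "mtx" (3x3 intrinsics, pixels), "world_to_cam" (4x4, takes a point from world to camera coordinates). Camera axes: x right, y up, looking along -z (the intrinsics and any distortion apply to the point x, -y, -z); pixel columns grow to the right and rows downward; lengths in m; the calibration is good to about 2 mm. A picture is of the moment at which its call begins. There is no depth.
- finish_job(): hands the job in; it is judged then, once.
Trained networks look in a picture, given as the dict that the camera call returned (one of the last four; its "shot" number tells which), for a name from the list of things; names that differ only in an ending like _2 or _b are one class to them, and where a whole thing is asked for, a point or a joint stands for the part that bears it (a point fixed in the world has none). Each returns a list of dicts, best first, with "conf" (0 to 1); they miss things now and then, are a little off and sometimes report something else, mostly with a low value. They report only what shows in the picture. A call takes as long as a camera call.
- search_frame(picture, label): "centre" ([column, row] in pixels, amid what is visible of it).
- regions_of(picture, label): "region" (480x640 bool, what is visible of it) and "centre" ([column, row] in pixels, amid what is visible of it).
The state is a dict: "time_s": time; "joints": joint angles; "joint_velocities": joint speeds; "effort": joint torques, N m; "tcp_pos": TCP position; "ee_rot": TCP orientation; "wrist_force": force on the tool from outside, world axes, zero at the start; "moment": the same for the moment, N m; "gripper_width": opening from 0.0 (shut) to 1.0 (fully open); "gripper_force": force on a finger pad.
Only numpy, scipy, OpenCV 4.12 (cv2) and the standard library are available. Lean on these libraries where they do the work, as an engineer would, in place of code of your own. Each camera call takes 0.05 s, during which the arm holds its last target. There are 200 camera calls.

## Working session

There is one attempt and no reset: what is moved stays moved. The work goes in short steps, Python scripts to look and compute and a shell command to move; the robot and the scene stay as the last step left them, time stands still between calls to the robot, and variables do not carry over. Pictures are saved under pics/ and viewed, at most 10 in all, crops included, and the job is handed in when it is done.

```bash
mkdir -p pics
cat > h.py <<'E'
from station import *
import numpy as np, cv2
def pix_ray(c,p):
    K=np.array(c["mtx"],float);T=np.array(c["world_to_cam"],float)
    d=np.linalg.inv(K)@np.array([p[0],p[1],1.]); d=np.array([d[0],-d[1],-d[2]])
    R=T[:3,:3]; return -R.T@T[:3,3], R.T@d/np.linalg.norm(d)
def proj(c,P):
    K=np.array(c["mtx"],float);T=np.array(c["world_to_cam"],float)
    q=T[:3,:3]@np.asarray(P,float)+T[:3,3]; u=K@np.array([q[0],-q[1],-q[2]]); return u[:2]/u[2]
def tri(obs):
    A=np.zeros((3,3));b=np.zeros(3);r=[]
    for c,p in obs:
        o,d=pix_ray(c,p);M=np.eye(3)-np.outer(d,d);A+=M;b+=M@o
    X=np.linalg.solve(A,b)
    for c,p in obs: r.append(np.round(proj(c,X)-p,1).tolist())
    return X,r
def onplane(c,p,z):
    o,d=pix_ray(c,p); return o+d*(z-o[2])/d[2]
E
python3 - <<'E'
from h import *
S=capture("side");T=capture("top")
for n,c in(("side",S),("top",T)):
    cv2.imwrite(f"pics/{n}0.png",c["color"][:,:,::-1]); o,_=pix_ray(c,(320,240)); print(n,list(c),o.round(3),c["mtx"][0][0])
for l in ["dipstick_head","dipstick_tip","tube_mouth","coupler_grip","coupler_mouth","nipple_base","nipple_tip","tin","lemon_1","garlic_1","knife_block"]:
    a=search_frame(S,l)[:2];b=search_frame(T,l)[:2]
    print(l,[(np.round(x["centre"]).tolist(),round(x["conf"],2)) for x in a],[(np.round(x["centre"]).tolist(),round(x["conf"],2)) for x in b],end=" ")
    if a and b:
        X,r=tri([(S,a[0]["centre"]),(T,b[0]["centre"])]); print(X.round(4),r)
    else: print()
print(sense())
E
```

```text
side ['color', 'mtx', 'world_to_cam', 'shot'] [0.119 0.97  0.931] 579.9894468883138
top ['color', 'mtx', 'world_to_cam', 'shot'] [0.361 0.058 1.511] 519.9447886365163
dipstick_head [] [([382.0, 242.0], 0.42)] 
dipstick_tip [([357.0, 228.0], 0.58)] [([383.0, 242.0], 0.61)] [ 0.5199 -0.1217  0.0679] [[-0.9, -0.1], [0.2, 0.8]]
tube_mouth [([246.0, 344.0], 0.56), ([293.0, 214.0], 0.21)] [([242.0, 220.0], 0.8), ([381.0, 243.0], 0.75)] [0.5935 0.2848 0.0094] [[2.3, 0.4], [-0.6, -1.6]]
coupler_grip [([380.0, 213.0], 0.92), ([312.0, 398.0], 0.57)] [([414.0, 252.0], 0.46), ([240.0, 219.0], 0.16)] [ 0.4921 -0.2083  0.0676] [[-1.6, -0.2], [0.4, 1.4]]
coupler_mouth [([378.0, 212.0], 0.71)] [] 
nipple_base [([296.0, 298.0], 0.4)] [([390.0, 181.0], 0.64)] [ 0.7672 -0.2077 -0.3435] [[-8.5, -2.0], [2.2, 7.3]]
nipple_tip [] [] 
tin [([311.0, 397.0], 0.63)] [([207.0, 283.0], 0.55)] [0.4048 0.3701 0.0453] [[0.1, 0.0], [-0.0, -0.1]]
lemon_1 [([297.0, 216.0], 0.6)] [([392.0, 179.0], 0.85), ([379.0, 242.0], 0.6)] [ 0.7089 -0.1566  0.0225] [[-1.9, -0.4], [0.6, 1.7]]
garlic_1 [([378.0, 308.0], 0.95), ([379.
[... 249 characters left out ...]
037e+01, -1.48184671e+01]), 'joint_velocities': array([-0.08724121, -0.077024  , -0.05085811,  0.02700475, -0.01997097,
       -0.00246343]), 'effort': array([ 3.39473490e-04, -3.90482354e+01,  1.87615013e+01,  4.22441125e+00,
        1.52696745e-02, -2.71736843e-05]), 'tcp_pos': array([ 0.27848034, -0.55952079,  0.22256638]), 'ee_rot': array([[-8.95277364e-01, -4.45509193e-01,  2.56583516e-05],
       [-4.45509193e-01,  8.95277363e-01, -3.56105529e-05],
       [-7.10651271e-06, -4.33123535e-05, -9.99999999e-01]]), 'wrist_force': array([-0.7262238 ,  0.17571117,  0.10542781]), 'moment': array([-0.04959344,  0.00299979, -0.01713664]), 'gripper_force': 0.0, 'gripper_width': 1.0001247374081943}
```

View pics/side0.png

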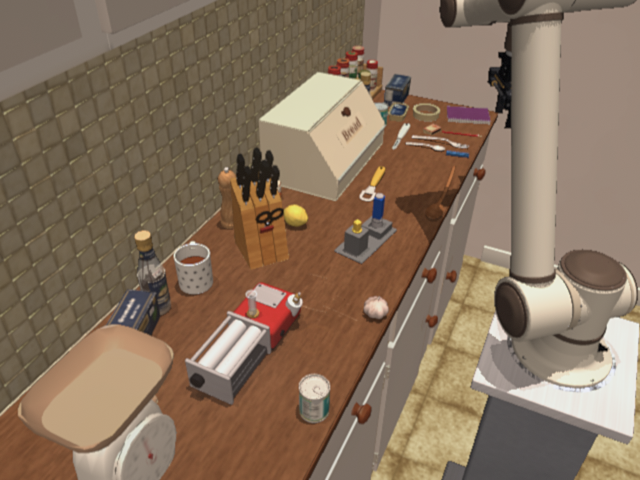

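View pics/top0.png

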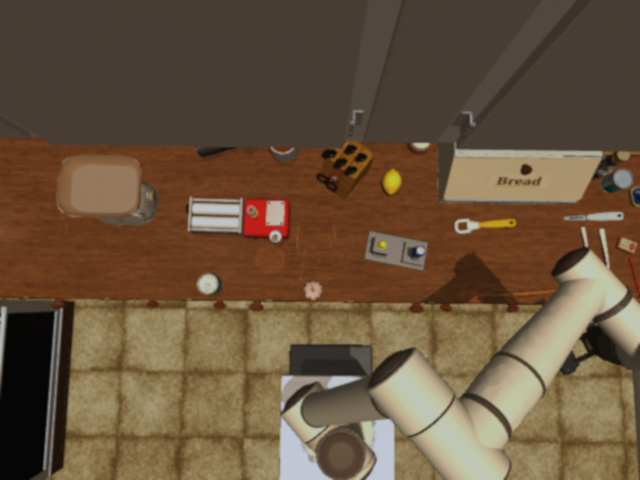

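The side view shows the dipstick at about (357,227), the lubricator at (378,207), the tube at (252,302) and the nipple at (295,300). In the top view they are at (382,244), (419,252), (253,212) and (276,237). Several network hits are wrong, so I'm zooming in.

Run:
```python
from h import *
S=cv2.imread("pics/side0.png");T=cv2.imread("pics/top0.png")
def cr(I,x,y): return cv2.resize(I[y:y+60,x:x+80],(400,300),interpolation=cv2.INTER_CUBIC)
cv2.imwrite("pics/z1.png",np.vstack([np.hstack([cr(S,330,190),cr(S,235,280)]),np.hstack([cr(T,360,225),cr(T,235,195)])]))
```

```text
(no output)
```

View pics/z1.png

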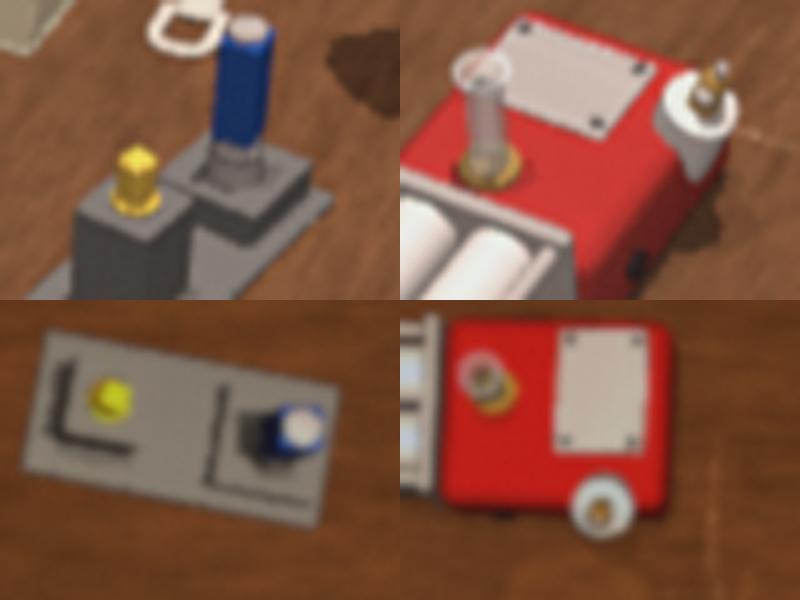

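Run:
```python
from h import *
S=capture("side");T=capture("top")
def s(x,y,ox,oy): return np.array([(x+.5)/5-.5+ox,(y+.5)/5-.5+oy])
sd=lambda x,y:s(x,y,330,190); sm=lambda x,y:s(x,y,235,280); td=lambda x,y:s(x,y,360,225); tm=lambda x,y:s(x,y,235,195)
P={"dip_top":(sd(138,156),td(112,97)),"coup_top":(sd(251,28),td(302,127)),"rim":(sm(82,70),tm(83,75)),"boss":(sm(300,103),tm(203,208)),"ntip":(sm(316,75),tm(200,211))}
for k,(a,b) in P.items():
    X,r=tri([(S,a),(T,b)]); print(k,X.round(4),r)
print("rim118",onplane(S,P["rim"][0],.118).round(4),onplane(T,P["rim"][1],.118).round(4))
cad=[onplane(T,td(*p),.006) for p in((45,30),(338,85),(318,228),(22,170))]
print(np.round(cad,3).tolist())
for i,j in((0,1),(3,2),(1,2),(0,3)):
    v=cad[j]-cad[i]; print(np.degrees(np.arctan2(v[1],v[0])),np.hypot(*v[:2]))
pl=[onplane(T,tm(*p),.08) for p in((160,30),(248,33),(245,152),(154,150))]
for i,j in((0,1),(3,2),(1,2),(0,3)):
    v=pl[j]-pl[i]; print("plate",np.degrees(np.arctan2(v[1],v[0])),np.hypot(*v[:2]))
ps=[onplane(S,sm(*p),.08) for p in((122,25),(258,66),(207,138),(72,85))]
for i,j in((0,1),(3,2),(1,2),(0,3)):
    v=ps[j]-ps[i]; print("plateS",np.degrees(np.arctan2(v[1],v[0])),np.hypot(*v[:2]))
for n,c in(("side",S),("top",T)): cv2.imwrite(f"pics/{n}1.png",c["color"][:,:,::-1])
```

```text
dip_top [ 0.5148 -0.1155  0.0944] [[0.1, 0.0], [-0.0, -0.1]]
coup_top [ 0.4962 -0.2154  0.1156] [[-0.4, -0.0], [0.1, 0.3]]
rim [0.6029 0.2426 0.1165] [[0.3, 0.1], [-0.1, -0.2]]
boss [0.5362 0.1795 0.0714] [[0.3, 0.0], [-0.1, -0.2]]
ntip [0.5305 0.1789 0.09  ] [[-0.6, -0.1], [0.1, 0.4]]
rim118 [0.6027 0.2441 0.118 ] [0.602  0.2421 0.118 ]
[[0.563, -0.087, 0.006], [0.533, -0.258, 0.006], [0.449, -0.245, 0.006], [0.481, -0.074, 0.006]]
-100.12034175566652 0.1731278319506239
-100.49786435125867 0.17395988138970483
171.2620936824374 0.08428797734542134
170.71041239911287 0.08312596610517778
plate -91.362082098405 0.0492685342523754
plate -90.64406209494754 0.05063066454675426
plate 179.670792121301 0.06722420364727047
plate 178.51431571822542 0.06784791615456458
plateS -177.4753137359455 0.06519706875022785
plateS 177.4309291962107 0.06671190186733449
plateS 91.51217189231548 0.04791960791972178
plateS 89.66405700773988 0.04204144670588927
```

```bash
python3 -m pendant '[{"x":0.2,"y":0.4,"rz":-0.05,"claw":0.6},{"x":0.4,"y":0.8,"rz":-0.1,"claw":0.6},{"x":0.5,"y":1,"rz":-0.15,"claw":0.6},{"x":0.5,"y":1,"rz":-0.204,"claw":0.6},{"x":0.5,"y":1,"rz":-0.204,"claw":0.6},{"x":0.5,"y":1,"rz":-0.204,"claw":0.6},{"x":0.5,"y":1,"rz":-0.204,"claw":0.6},{"x":0.5,"y":1,"rz":-0.204,"claw":0.6}]'
```

```text
$[0]: bad value
```

```bash
python3 -m pendant '[{"x":0.2,"y":0.4,"z":0,"rx":0,"ry":0,"rz":-0.05,"claw":0.6},{"x":0.4,"y":0.8,"z":0,"rx":0,"ry":0,"rz":-0.1,"claw":0.6},{"x":0.5,"y":1,"z":0,"rx":0,"ry":0,"rz":-0.15,"claw":0.6},{"x":0.5,"y":1,"z":0,"rx":0,"ry":0,"rz":-0.204,"claw":0.6},{"x":0.5,"y":1,"z":0,"rx":0,"ry":0,"rz":-0.204,"claw":0.6},{"x":0.5,"y":1,"z":0,"rx":0,"ry":0,"rz":-0.204,"claw":0.6},{"x":0.5,"y":1,"z":0,"rx":0,"ry":0,"rz":-0.204,"claw":0.6},{"x":0.5,"y":1,"z":0,"rx":0,"ry":0,"rz":-0.204,"claw":0.6}]'
```

```text
time_s: 2.3
tcp_pos: [0.403, -0.3104, 0.2224]
ee_rot: [[-0.984, 0.18, -0.0], [0.18, 0.984, -0.0], [0.0, -0.0, -1.0]]
wrist_force: [-0.1, 0.4, -0.4]
gripper_width: 0.6
gripper_force: 0.0
```

```bash
python3 -m pendant '[{"x":0.15,"y":0.25,"z":0,"rx":0,"ry":0,"rz":0,"claw":0.5},{"x":0.3,"y":0.5,"z":0,"rx":0,"ry":0,"rz":0,"claw":0.5},{"x":0.448,"y":0.78,"z":-0.05,"rx":0,"ry":0,"rz":0,"claw":0.5},{"x":0.448,"y":0.78,"z":-0.15,"rx":0,"ry":0,"rz":0,"claw":0.5},{"x":0.448,"y":0.78,"z":-0.3,"rx":0,"ry":0,"rz":0,"claw":0.5},{"x":0.448,"y":0.78,"z":-0.36,"rx":0,"ry":0,"rz":0,"claw":0.5},{"x":0.448,"y":0.78,"z":-0.36,"rx":0,"ry":0,"rz":0,"claw":0.5},{"x":0.448,"y":0.78,"z":-0.36,"rx":0,"ry":0,"rz":0,"claw":0.5}]'
python3 - <<'E'
from h import *
S=capture("side");T=capture("top")
def cr(I,x,y): return cv2.resize(I[y:y+60,x:x+80],(400,300),interpolation=cv2.INTER_CUBIC)
cv2.imwrite("pics/z2.png",np.hstack([cr(S["color"][:,:,::-1],320,190),cr(T["color"][:,:,::-1],345,215)]))
p=sense()["tcp_pos"]; print(p,proj(S,p),proj(T,p))
E
```

```text
time_s: 3.3
tcp_pos: [0.5164, -0.1153, 0.1339]
ee_rot: [[-0.984, 0.179, 0.003], [0.179, 0.984, -0.0], [-0.003, 0.0, -1.0]]
wrist_force: [-0.4, -0.2, 0.1]
gripper_width: 0.496
gripper_force: 0.0
[ 0.51632001 -0.11502648  0.1340409 ] [357.50588912 207.43139162] [383.62050667 241.75417012]
```

View pics/z2.png

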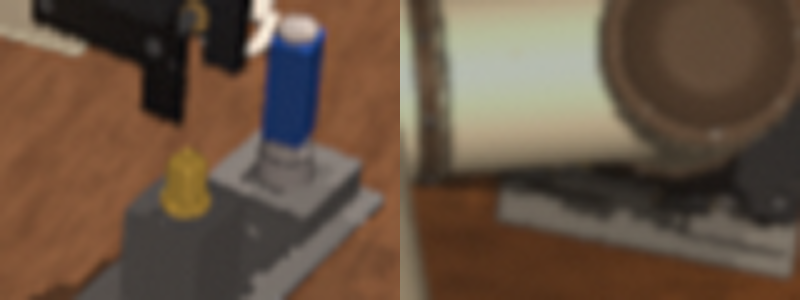

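The open fingers straddle the yellow grip in the side view (grip at about (357,226), fingertips' middle near (359,208)). The arm hides the top view. Next: descend and close.

```bash
python3 -m pendant '[{"x":-0.006,"y":0,"z":-0.06,"rx":0,"ry":0,"rz":0,"claw":0.5},{"x":-0.006,"y":0,"z":-0.13,"rx":0,"ry":0,"rz":0,"claw":0.5},{"x":-0.006,"y":0,"z":-0.2,"rx":0,"ry":0,"rz":0,"claw":0.5},{"x":-0.006,"y":0,"z":-0.24,"rx":0,"ry":0,"rz":0,"claw":0.5},{"x":-0.006,"y":0,"z":-0.24,"rx":0,"ry":0,"rz":0,"claw":0.4},{"x":-0.006,"y":0,"z":-0.24,"rx":0,"ry":0,"rz":0,"claw":0},{"x":-0.006,"y":0,"z":-0.24,"rx":0,"ry":0,"rz":0,"claw":0},{"x":-0.006,"y":0,"z":-0.24,"rx":0,"ry":0,"rz":0,"claw":0}]'
```

```text
time_s: 4.4
tcp_pos: [0.5144, -0.1148, 0.0732]
ee_rot: [[-0.984, 0.178, 0.001], [0.178, 0.984, -0.0], [-0.001, -0.0, -1.0]]
wrist_force: [1.2, -1.2, 0.9]
gripper_width: 0.187
gripper_force: 29.2
```

```bash
python3 -m pendant '[{"x":0,"y":0,"z":0.1,"rx":0,"ry":0,"rz":0,"claw":0},{"x":0,"y":0,"z":0.28,"rx":0,"ry":0,"rz":0,"claw":0},{"x":0,"y":0,"z":0.45,"rx":0,"ry":0,"rz":0,"claw":0},{"x":0,"y":0.1,"z":0.56,"rx":0,"ry":0,"rz":0,"claw":0},{"x":0,"y":0.3,"z":0.56,"rx":0,"ry":0,"rz":0,"claw":0},{"x":0,"y":0.5,"z":0.56,"rx":0,"ry":0,"rz":0,"claw":0},{"x":0,"y":0.7,"z":0.56,"rx":0,"ry":0,"rz":0,"claw":0},{"x":0.05,"y":0.9,"z":0.56,"rx":0,"ry":0,"rz":0,"claw":0}]'
python3 -m pendant '[{"x":0.05,"y":0.2,"z":0,"rx":0,"ry":0,"rz":0,"claw":0},{"x":0.15,"y":0.35,"z":0,"rx":0,"ry":0,"rz":0,"claw":0},{"x":0.25,"y":0.45,"z":0,"rx":0,"ry":0,"rz":0,"claw":0},{"x":0.3,"y":0.53,"z":0,"rx":0,"ry":0,"rz":0,"claw":0},{"x":0.3,"y":0.53,"z":0,"rx":0,"ry":0,"rz":0,"claw":0},{"x":0.3,"y":0.53,"z":0,"rx":0,"ry":0,"rz":0,"claw":0},{"x":0.3,"y":0.53,"z":0,"rx":0,"ry":0,"rz":0,"claw":0},{"x":0.3,"y":0.53,"z":0,"rx":0,"ry":0,"rz":0,"claw":0}]'
python3 - <<'E'
from h import *
S=capture("side");T=capture("top")
def cr(I,x,y): return cv2.resize(I[y:y+75,x:x+80],(400,375),interpolation=cv2.INTER_CUBIC)
cv2.imwrite("pics/z3.png",np.hstack([cr(S["color"][:,:,::-1],215,240),cr(T["color"][:,:,::-1],215,180)]))
p=sense()["tcp_pos"]; tip=p-[0,0,.059]; print(p,proj(S,p),proj(S,tip),proj(T,tip),proj(S,[.6024,.2431,.118]))
for l in("dipstick_tip","dipstick_head","tube_mouth"): print(l,[(x["centre"],x["conf"]) for x in search_frame(S,l)])
E
```

```text
time_s: 5.4
tcp_pos: [0.5258, 0.112, 0.2131]
ee_rot: [[-0.984, 0.178, 0.001], [0.178, 0.984, 0.001], [-0.0, 0.001, -1.0]]
wrist_force: [1.1, -0.0, 0.5]
gripper_width: 0.182
gripper_force: 29.2
time_s: 6.4
tcp_pos: [0.6013, 0.2424, 0.2131]
ee_rot: [[-0.984, 0.179, 0.0], [0.179, 0.984, 0.0], [-0.0, 0.0, -1.0]]
wrist_force: [0.2, -0.7, -0.3]
gripper_width: 0.191
gripper_force: 29.2
[0.60136734 0.24261145 0.21291869] [248.99158596 257.49888862] [250.85952867 280.21147563] [249.27890807 207.51800212] [251.37891236 293.34079089]
dipstick_tip [([249.9, 266.4], 0.57)]
dipstick_head [([379.0, 213.4], 0.44)]
tube_mouth [([244.8, 343.6], 0.73)]
```

View pics/z3.png

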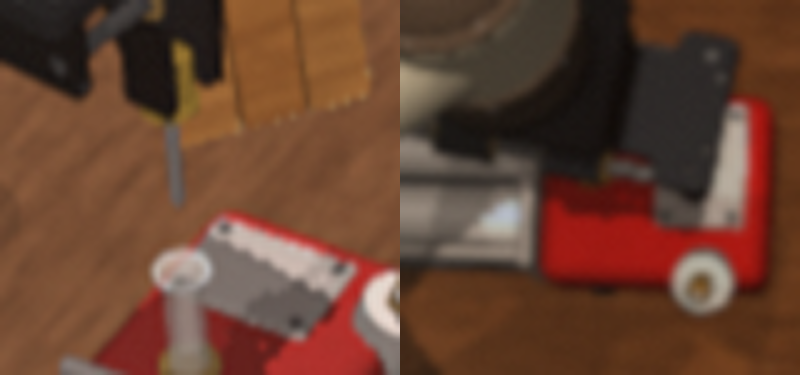

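The rod tip at (250.2,280.6) sits straight above the rim at (251.0,293.6) in the side view, within 1 mm of prediction. Next: lower it into the flare.

```bash
python3 -m pendant '[{"x":0.004,"y":0.002,"z":-0.05,"rx":0,"ry":0,"rz":0,"claw":0},{"x":0.004,"y":0.002,"z":-0.1,"rx":0,"ry":0,"rz":0,"claw":0},{"x":0.004,"y":0.002,"z":-0.13,"rx":0,"ry":0,"rz":0,"claw":0},{"x":0.004,"y":0.002,"z":-0.16,"rx":0,"ry":0,"rz":0,"claw":0},{"x":0.004,"y":0.002,"z":-0.18,"rx":0,"ry":0,"rz":0,"claw":0},{"x":0.004,"y":0.002,"z":-0.2,"rx":0,"ry":0,"rz":0,"claw":0},{"x":0.004,"y":0.002,"z":-0.22,"rx":0,"ry":0,"rz":0,"claw":0},{"x":0.004,"y":0.002,"z":-0.22,"rx":0,"ry":0,"rz":0,"claw":0}]'
```

```text
time_s: 7.65
tcp_pos: [0.6023, 0.2434, 0.1571]
ee_rot: [[-0.984, 0.178, -0.001], [0.178, 0.984, -0.0], [0.001, -0.0, -1.0]]
wrist_force: [0.6, -0.2, -1.1]
gripper_width: 0.187
gripper_force: 29.2
```

```bash
python3 -m pendant '[{"x":0,"y":0,"z":-0.03,"rx":0,"ry":0,"rz":0,"claw":0},{"x":0,"y":0,"z":-0.06,"rx":0,"ry":0,"rz":0,"claw":0},{"x":0,"y":0,"z":-0.09,"rx":0,"ry":0,"rz":0,"claw":0},{"x":0,"y":0,"z":-0.115,"rx":0,"ry":0,"rz":0,"claw":0},{"x":0,"y":0,"z":-0.125,"rx":0,"ry":0,"rz":0,"claw":0},{"x":0,"y":0,"z":-0.135,"rx":0,"ry":0,"rz":0,"claw":0},{"x":0,"y":0,"z":-0.135,"rx":0,"ry":0,"rz":0,"claw":0},{"x":0,"y":0,"z":-0.135,"rx":0,"ry":0,"rz":0,"claw":0}]'
```

```text
time_s: 8.65
tcp_pos: [0.6025, 0.2434, 0.1271]
ee_rot: [[-0.984, 0.177, 0.001], [0.177, 0.984, -0.0], [-0.001, 0.0, -1.0]]
wrist_force: [-5.4, -2.0, 12.1]
gripper_width: 0.186
gripper_force: 29.3
```

```bash
python3 -m pendant '[{"x":-0.004,"y":0,"z":-0.006,"rx":0,"ry":0,"rz":0,"claw":0},{"x":-0.004,"y":0,"z":-0.012,"rx":0,"ry":0,"rz":0,"claw":0},{"x":-0.004,"y":0,"z":-0.012,"rx":0,"ry":0,"rz":0,"claw":0},{"x":-0.004,"y":0,"z":-0.012,"rx":0,"ry":0,"rz":0,"claw":0.1},{"x":-0.004,"y":0,"z":0.004,"rx":0,"ry":0,"rz":0,"claw":0.35},{"x":-0.004,"y":0,"z":0.004,"rx":0,"ry":0,"rz":0,"claw":0.4},{"x":-0.004,"y":0,"z":0.004,"rx":0,"ry":0,"rz":0,"claw":0.4},{"x":-0.004,"y":0,"z":0.004,"rx":0,"ry":0,"rz":0,"claw":0.4}]'
python3 - <<'E'
from h import *
print(sense()["wrist_force"])
E
```

```text
time_s: 9.65
tcp_pos: [0.6013, 0.2434, 0.1239]
ee_rot: [[-0.984, 0.178, -0.001], [0.178, 0.984, -0.001], [0.001, -0.001, -1.0]]
wrist_force: [0.6, -0.0, 0.2]
gripper_width: 0.395
gripper_force: 0.0
[ 5.95688577e-01 -4.86719297e-04  1.69462751e-01]
```

```bash
python3 -m pendant '[{"x":0,"y":0,"z":0.06,"rx":0,"ry":0,"rz":0,"claw":0.4},{"x":0,"y":0,"z":0.2,"rx":0,"ry":0,"rz":0,"claw":0.4},{"x":0,"y":0,"z":0.34,"rx":0,"ry":0,"rz":0,"claw":0.4},{"x":-0.2,"y":-0.1,"z":0.34,"rx":0,"ry":0,"rz":0,"claw":0.5},{"x":-0.35,"y":-0.3,"z":0.34,"rx":0,"ry":0,"rz":0,"claw":0.5},{"x":-0.42,"y":-0.5,"z":0.34,"rx":0,"ry":0,"rz":0,"claw":0.5},{"x":-0.42,"y":-0.75,"z":0.34,"rx":0,"ry":0,"rz":0,"claw":0.5},{"x":-0.42,"y":-1,"z":0.34,"rx":0,"ry":0,"rz":0,"claw":0.5}]'
python3 - <<'E'
from h import *
S=capture("side");T=capture("top")
def cr(I,x,y): return cv2.resize(I[y:y+60,x:x+80],(400,300),interpolation=cv2.INTER_CUBIC)
s=S["color"][:,:,::-1];t=T["color"][:,:,::-1]
cv2.imwrite("pics/z4.png",np.vstack([np.hstack([cr(s,215,270),cr(t,215,180)]),np.hstack([cr(s,340,180),cr(t,380,220)])]))
E
```

```text
time_s: 10.65
tcp_pos: [0.4965, -0.008, 0.2115]
ee_rot: [[-0.984, 0.176, 0.003], [0.176, 0.984, 0.0], [-0.003, 0.001, -1.0]]
wrist_force: [0.9, 0.0, 1.1]
gripper_width: 0.499
gripper_force: 0.0
```

View pics/z4.png

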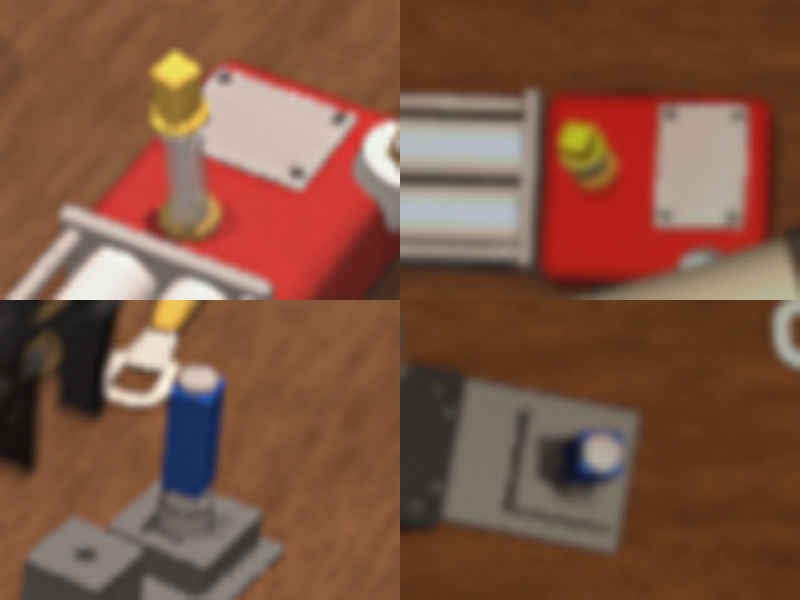

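The dipstick stands upright with its flange on the rim (side about (251,292)), and the post is empty. The lubricator is unmoved, with its cap at top (420,250).

```bash
python3 -m pendant '[{"x":0,"y":-0.2,"z":0,"rx":0,"ry":0,"rz":0,"claw":0.6},{"x":0,"y":-0.45,"z":0,"rx":0,"ry":0,"rz":0,"claw":0.6},{"x":0,"y":-0.65,"z":0,"rx":0,"ry":0,"rz":0,"claw":0.6},{"x":0,"y":-0.83,"z":0,"rx":0,"ry":0,"rz":0,"claw":0.6},{"x":0,"y":-0.83,"z":-0.1,"rx":0,"ry":0,"rz":0,"claw":0.6},{"x":0,"y":-0.83,"z":-0.25,"rx":0,"ry":0,"rz":0,"claw":0.6},{"x":0,"y":-0.83,"z":-0.32,"rx":0,"ry":0,"rz":0,"claw":0.6},{"x":0,"y":-0.83,"z":-0.32,"rx":0,"ry":0,"rz":0,"claw":0.6}]'
python3 -m pendant '[{"x":0,"y":0,"z":-0.04,"rx":0,"ry":0,"rz":0,"claw":0.6},{"x":0,"y":0,"z":-0.1,"rx":0,"ry":0,"rz":0,"claw":0.6},{"x":0,"y":0,"z":-0.18,"rx":0,"ry":0,"rz":0,"claw":0.6},{"x":0,"y":0,"z":-0.25,"rx":0,"ry":0,"rz":0,"claw":0.6},{"x":0,"y":0,"z":-0.28,"rx":0,"ry":0,"rz":0,"claw":0.6},{"x":0,"y":0,"z":-0.28,"rx":0,"ry":0,"rz":0,"claw":0.6},{"x":0,"y":0,"z":-0.28,"rx":0,"ry":0,"rz":0,"claw":0.6},{"x":0,"y":0,"z":-0.28,"rx":0,"ry":0,"rz":0,"claw":0.6}]'
```

```text
time_s: 11.75
tcp_pos: [0.4962, -0.2136, 0.1292]
ee_rot: [[-0.984, 0.178, -0.002], [0.178, 0.984, 0.0], [0.002, -0.0, -1.0]]
wrist_force: [-0.5, 0.6, -0.3]
gripper_width: 0.601
gripper_force: 0.0
time_s: 12.75
tcp_pos: [0.497, -0.2141, 0.0605]
ee_rot: [[-0.984, 0.178, 0.002], [0.178, 0.984, -0.0], [-0.002, 0.0, -1.0]]
wrist_force: [0.0, -0.1, 0.2]
gripper_width: 0.603
gripper_force: 0.0
```

```bash
python3 -m pendant '[{"x":0,"y":0,"z":0,"rx":0,"ry":0,"rz":0,"claw":0.4},{"x":0,"y":0,"z":0,"rx":0,"ry":0,"rz":0,"claw":0.2},{"x":0,"y":0,"z":0,"rx":0,"ry":0,"rz":0,"claw":0},{"x":0,"y":0,"z":0,"rx":0,"ry":0,"rz":0,"claw":0},{"x":0,"y":0,"z":0,"rx":0,"ry":0,"rz":0,"claw":0},{"x":0,"y":0,"z":0.05,"rx":0,"ry":0,"rz":0,"claw":0},{"x":0,"y":0,"z":0.2,"rx":0,"ry":0,"rz":0,"claw":0},{"x":0,"y":0,"z":0.4,"rx":0,"ry":0,"rz":0,"claw":0}]'
```

```text
time_s: 13.75
tcp_pos: [0.4959, -0.2132, 0.1597]
ee_rot: [[-0.984, 0.179, -0.002], [0.179, 0.984, 0.002], [0.003, 0.001, -1.0]]
wrist_force: [0.1, 0.2, -1.7]
gripper_width: 0.279
gripper_force: 29.7
```

Run:
```python
from h import *
from scipy.optimize import least_squares
S=capture("side");T=capture("top")
s=cv2.imread("pics/side1.png");t=cv2.imread("pics/top1.png")
def prof(I,c,f):  # boundary of the pale disc by rays
    hs=cv2.cvtColor(cv2.resize(I,None,fx=4,fy=4,interpolation=cv2.INTER_CUBIC),cv2.COLOR_BGR2HSV)
    m=((hs[...,1]<f[0])&(hs[...,2]>f[1])).astype(np.uint8)
    x,y=int(c[0]*4),int(c[1]*4); w=np.zeros_like(m); cv2.circle(w,(x,y),42,1,-1)
    m=cv2.morphologyEx(m*w,cv2.MORPH_CLOSE,np.ones((9,9)))
    k=max(cv2.findContours(m,cv2.RETR_EXTERNAL,cv2.CHAIN_APPROX_NONE)[0],key=cv2.contourArea)
    e=cv2.fitEllipse(k); return (np.array(e[0])+.5)/4-.5,np.array(e[1])/4,e[2]
for f in((90,130),(80,160),(70,180)):
    a=prof(s,(294.9,299),f);b=prof(t,(275.5,236.5),f)
    print(f,a,b,tri([(S,a[0]),(T,b[0])])[0].round(4))
B=np.array([.537,.1795,.071]);n=np.array([-.371,.006,.929]);u=np.array([.929,0,.371]);v=np.cross(n,u)
for nm,c in(("S",S),("T",T)):
    pts=np.array([proj(c,B+.0165*(np.cos(q)*u+np.sin(q)*v)) for q in np.linspace(0,2*np.pi,30)],np.float32)
    print(nm,cv2.fitEllipse(pts),proj(c,B),proj(c,B+.022*n),proj(c,B+.028*n))
```

```text
(90, 130) (array([293.75418091, 301.82901001]), array([14.15955067, 16.64948082]), 98.74816131591797) (array([275.18942261, 235.64974976]), array([11.63409138, 11.89784908]), 108.27374267578125) [0.5382 0.18   0.0662]
(80, 160) (array([294.25149536, 300.87728882]), array([11.38259792, 15.34282398]), 116.07078552246094) (array([275.08786011, 235.37838745]), array([ 8.90494442, 10.80485535]), 114.07714080810547) [0.5379 0.1797 0.0691]
(70, 180) (array([294.3739624 , 300.77359009]), array([10.8210125, 14.703969 ]), 116.3577651977539) (array([274.83813477, 235.61599731]), array([7.88324833, 9.22445869]), 106.04267120361328) [0.5372 0.1804 0.0703]
S ((294.48602294921875, 300.3254089355469), (12.039483070373535, 15.505260467529297), 119.68089294433594) [294.51298665 300.27522727] [297.80368497 294.4629349 ] [298.71576465 292.85194742]
T ((275.1534729003906, 235.71359252929688), (11.397148132324219, 11.868718147277832), 107.72554016113281) [275.15300067 235.73004251] [274.43362437 237.76808804] [274.23369625 238.33449897]
```

```bash
python3 -m pendant '[{"x":0,"y":0.1,"z":0.12,"rx":0,"ry":0,"rz":0,"claw":0},{"x":0,"y":0.25,"z":0.2,"rx":0,"ry":-0.02,"rz":0,"claw":0},{"x":0,"y":0.4,"z":0.2,"rx":0,"ry":-0.05,"rz":0,"claw":0},{"x":0,"y":0.55,"z":0.2,"rx":-0.001,"ry":-0.08,"rz":0,"claw":0},{"x":0,"y":0.7,"z":0.2,"rx":-0.002,"ry":-0.11,"rz":0,"claw":0},{"x":0,"y":0.85,"z":0.2,"rx":-0.002,"ry":-0.121,"rz":0,"claw":0},{"x":0,"y":1,"z":0.2,"rx":-0.002,"ry":-0.121,"rz":0,"claw":0},{"x":0,"y":1,"z":0.2,"rx":-0.002,"ry":-0.121,"rz":0,"claw":0}]'
```

```text
time_s: 14.85
tcp_pos: [0.496, 0.0382, 0.2095]
ee_rot: [[-0.914, 0.163, 0.371], [0.174, 0.985, -0.004], [-0.366, 0.061, -0.929]]
wrist_force: [0.0, -0.2, -2.2]
gripper_width: 0.272
gripper_force: 29.7
```

```bash
python3 -m pendant '[{"x":0,"y":0.15,"z":0,"rx":0,"ry":0,"rz":0,"claw":0},{"x":0.01,"y":0.35,"z":0,"rx":0,"ry":0,"rz":0,"claw":0},{"x":0.026,"y":0.5,"z":0,"rx":0,"ry":0,"rz":0,"claw":0},{"x":0.026,"y":0.568,"z":-0.04,"rx":0,"ry":0,"rz":0,"claw":0},{"x":0.026,"y":0.568,"z":-0.12,"rx":0,"ry":0,"rz":0,"claw":0},{"x":0.026,"y":0.568,"z":-0.208,"rx":0,"ry":0,"rz":0,"claw":0},{"x":0.026,"y":0.568,"z":-0.208,"rx":0,"ry":0,"rz":0,"claw":0},{"x":0.026,"y":0.568,"z":-0.208,"rx":0,"ry":0,"rz":0,"claw":0}]'
python3 - <<'E'
from h import *
S=capture("side");T=capture("top")
def cr(I,x,y): return cv2.resize(I[y:y+75,x:x+80],(400,375),interpolation=cv2.INTER_CUBIC)
cv2.imwrite("pics/z5.png",np.hstack([cr(S["color"][:,:,::-1],255,240),cr(T["color"][:,:,::-1],235,195)]))
q=sense();p=q["tcp_pos"];z=q["ee_rot"][:,2]; print(p,z,proj(S,p),"mouth",proj(S,p+.049*z),"sockettop",proj(S,p+.015*z))
B=np.array([.5373,.1797,.0703]);print(proj(S,B),proj(S,B+.022*np.array([-.371,.006,.929])))
E
```

```text
time_s: 15.85
tcp_pos: [0.5035, 0.1781, 0.1585]
ee_rot: [[-0.913, 0.167, 0.372], [0.178, 0.984, -0.005], [-0.367, 0.061, -0.928]]
wrist_force: [-0.1, 0.5, -0.7]
gripper_width: 0.27
gripper_force: 29.7
[0.50368474 0.17847128 0.159026  ] [ 0.37266813 -0.0045728  -0.92795342] [308.83699934 273.40495675] mouth [300.95371875 287.27565365] sockettop [306.37469264 277.7374056 ]
[294.34941791 300.52890548] [297.63696673 294.72172691]
```

View pics/z5.png

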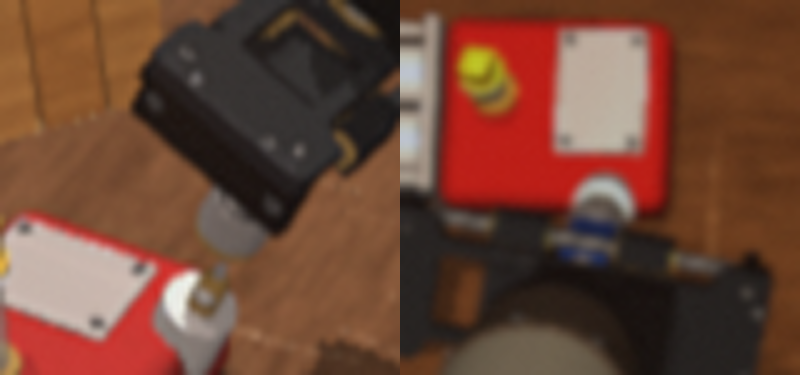

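The mouth (about (301.4,287.8)) lies in line with the nipple's tip (297.6,294.7), matching prediction. The dipstick is still home. Advancing along the axis.

```bash
python3 -m pendant '[{"x":-0.005,"y":0.007,"z":0,"rx":0,"ry":0,"rz":0,"claw":0},{"x":0.005,"y":0.007,"z":-0.025,"rx":0,"ry":0,"rz":0,"claw":0},{"x":0.014,"y":0.006,"z":-0.048,"rx":0,"ry":0,"rz":0,"claw":0},{"x":0.025,"y":0.006,"z":-0.074,"rx":0,"ry":0,"rz":0,"claw":0},{"x":0.031,"y":0.006,"z":-0.089,"rx":0,"ry":0,"rz":0,"claw":0},{"x":0.034,"y":0.006,"z":-0.097,"rx":0,"ry":0,"rz":0,"claw":0},{"x":0.034,"y":0.006,"z":-0.097,"rx":0,"ry":0,"rz":0,"claw":0},{"x":0.034,"y":0.006,"z":-0.097,"rx":0,"ry":0,"rz":0,"claw":0}]'
cat >> h.py <<'E'
B=np.array([.5373,.1797,.0703]);N=np.array([-.3708,.0058,.9287])
def rep():
    q=sense();d=q["tcp_pos"]-B;s=d@N
    print("t",q["time_s"],"mouth",round((s-.049)*1e3,1),"perp mm",((d-s*N)*1e3).round(1),"F",q["wrist_force"].round(1),"axial",round(q["wrist_force"]@N,1),"M",q["moment"].round(2),"ang",np.degrees(np.arccos(-q["ee_rot"][:,2]@N)).round(2))
E
python3 -c "from h import *;rep()"
```

```text
time_s: 16.95
tcp_pos: [0.5118, 0.1788, 0.1352]
ee_rot: [[-0.915, 0.166, 0.367], [0.176, 0.984, -0.005], [-0.362, 0.06, -0.93]]
wrist_force: [-4.8, 1.0, 0.2]
gripper_width: 0.274
gripper_force: 29.7
t 16.95 mouth 20.7 perp mm [ 0.4 -1.3  0.2] F [-4.8  1.   0.2] axial 2.0 M [0.21 2.21 0.12] ang 0.16
```

```bash
python3 -m pendant '[{"x":-0.003,"y":0.002,"z":-0.001,"rx":0,"ry":0,"rz":0,"claw":0},{"x":-0.006,"y":0.004,"z":-0.002,"rx":0,"ry":0,"rz":0,"claw":0},{"x":-0.006,"y":0.004,"z":-0.002,"rx":0,"ry":0,"rz":0,"claw":0},{"x":-0.003,"y":0.004,"z":-0.009,"rx":0,"ry":0,"rz":0,"claw":0},{"x":-0.001,"y":0.004,"z":-0.013,"rx":0,"ry":0,"rz":0,"claw":0},{"x":0,"y":0.004,"z":-0.017,"rx":0,"ry":0,"rz":0,"claw":0},{"x":0,"y":0.004,"z":-0.017,"rx":0,"ry":0,"rz":0,"claw":0},{"x":0,"y":0.004,"z":-0.017,"rx":0,"ry":0,"rz":0,"claw":0}]' >/dev/null
python3 -c "from h import *;rep()"
```

```text
t 17.95 mouth 18.6 perp mm [ 0.3 -0.2  0.1] F [-11.3   1.4   7.4] axial 11.1 M [0.43 3.25 0.2 ] ang 0.32
```

```bash
python3 -m pendant '[{"x":-0.003,"y":0,"z":-0.001,"rx":0,"ry":0,"rz":0,"claw":0},{"x":-0.006,"y":0,"z":-0.002,"rx":0,"ry":0,"rz":0,"claw":0},{"x":-0.009,"y":0,"z":-0.004,"rx":0,"ry":0,"rz":0,"claw":0},{"x":-0.009,"y":0,"z":-0.004,"rx":0,"ry":0,"rz":0,"claw":0},{"x":-0.009,"y":0,"z":-0.004,"rx":0,"ry":0,"rz":0,"claw":0},{"x":-0.009,"y":0,"z":-0.004,"rx":0,"ry":0,"rz":0,"claw":0},{"x":-0.009,"y":0,"z":-0.004,"rx":0,"ry":0,"rz":0,"claw":0},{"x":-0.009,"y":0,"z":-0.004,"rx":0,"ry":0,"rz":0,"claw":0}]' >/dev/null
python3 -c "from h import *;rep()"
```

```text
t 18.95 mouth 18.2 perp mm [-1.4 -0.8 -0.5] F [-0.8  0.9 -1.5] axial -1.1 M [0.06 0.98 0.08] ang 0.45
```

```bash
python3 -m pendant '[{"x":0.001,"y":0,"z":-0.003,"rx":0,"ry":0,"rz":0,"claw":0},{"x":0.003,"y":0,"z":-0.007,"rx":0,"ry":0,"rz":0,"claw":0},{"x":0.004,"y":0,"z":-0.011,"rx":0,"ry":0,"rz":0,"claw":0},{"x":0.006,"y":0,"z":-0.015,"rx":0,"ry":0,"rz":0,"claw":0},{"x":0.007,"y":0,"z":-0.018,"rx":0,"ry":0,"rz":0,"claw":0},{"x":0.008,"y":0,"z":-0.022,"rx":0,"ry":0,"rz":0,"claw":0},{"x":0.008,"y":0,"z":-0.022,"rx":0,"ry":0,"rz":0,"claw":0},{"x":0.008,"y":0,"z":-0.022,"rx":0,"ry":0,"rz":0,"claw":0}]' >/dev/null
python3 -c "from h import *;rep()"
```

```text
t 19.95 mouth 13.9 perp mm [-1.  -0.1 -0.4] F [-11.4   3.7   4.6] axial 8.5 M [1.11 3.48 0.51] ang 0.66
```

```bash
python3 -m pendant '[{"x":-0.004,"y":0.002,"z":-0.001,"rx":0,"ry":0,"rz":0,"claw":0},{"x":-0.008,"y":0.004,"z":-0.003,"rx":0,"ry":0,"rz":0,"claw":0},{"x":-0.008,"y":0.004,"z":-0.003,"rx":0,"ry":0,"rz":0,"claw":0},{"x":-0.006,"y":0.004,"z":-0.008,"rx":0,"ry":0,"rz":0,"claw":0},{"x":-0.004,"y":0.004,"z":-0.012,"rx":0,"ry":0,"rz":0,"claw":0},{"x":-0.002,"y":0.004,"z":-0.018,"rx":0,"ry":0,"rz":0,"claw":0},{"x":-0.002,"y":0.004,"z":-0.018,"rx":0,"ry":0,"rz":0,"claw":0},{"x":-0.002,"y":0.004,"z":-0.018,"rx":0,"ry":0,"rz":0,"claw":0}]' >/dev/null
python3 -c "from h import *;rep()"
```

```text
t 20.95 mouth 10.1 perp mm [-1.7 -0.6 -0.7] F [-3.6  1.8 -1.6] axial -0.2 M [0.79 1.93 0.28] ang 0.9
```

```bash
python3 -m pendant '[{"x":0,"y":0.001,"z":-0.004,"rx":0,"ry":0,"rz":0,"claw":0},{"x":0.001,"y":0.002,"z":-0.008,"rx":0,"ry":0,"rz":0,"claw":0},{"x":0.003,"y":0.002,"z":-0.012,"rx":0,"ry":0,"rz":0,"claw":0},{"x":0.005,"y":0.002,"z":-0.018,"rx":0,"ry":0,"rz":0,"claw":0},{"x":0.007,"y":0.002,"z":-0.023,"rx":0,"ry":0,"rz":0,"claw":0},{"x":0.007,"y":0.002,"z":-0.023,"rx":0,"ry":0,"rz":0,"claw":0},{"x":0.007,"y":0.002,"z":-0.023,"rx":0,"ry":0,"rz":0,"claw":0},{"x":0.007,"y":0.002,"z":-0.023,"rx":0,"ry":0,"rz":0,"claw":0}]' >/dev/null
python3 -c "from h import *;rep()"
```

```text
t 21.95 mouth 5.6 perp mm [-0.8 -0.2 -0.3] F [-1.8  5.2 -9.6] axial -8.3 M [1.55 2.32 0.62] ang 1.08
```

```bash
python3 -m pendant '[{"x":0.002,"y":0.002,"z":-0.004,"rx":0,"ry":0,"rz":0,"claw":0},{"x":0.003,"y":0.003,"z":-0.008,"rx":0,"ry":0,"rz":0,"claw":0},{"x":0.004,"y":0.004,"z":-0.012,"rx":0,"ry":0,"rz":0,"claw":0},{"x":0.006,"y":0.004,"z":-0.016,"rx":0,"ry":0,"rz":0,"claw":0},{"x":0.007,"y":0.004,"z":-0.02,"rx":0,"ry":0,"rz":0,"claw":0},{"x":0.007,"y":0.004,"z":-0.02,"rx":0,"ry":0,"rz":0,"claw":0},{"x":0.007,"y":0.004,"z":-0.02,"rx":0,"ry":0,"rz":0,"claw":0},{"x":0.007,"y":0.004,"z":-0.02,"rx":0,"ry":0,"rz":0,"claw":0}]' >/dev/null
python3 -c "from h import *;rep()"
```

```text
t 22.95 mouth 2.6 perp mm [-0.1 -0.3 -0. ] F [-10.8   2.8   2.2] axial 6.1 M [1.03 4.06 0.42] ang 1.18
```

```bash
python3 -m pendant '[{"x":-0.004,"y":0.001,"z":-0.001,"rx":0,"ry":0,"rz":0,"claw":0},{"x":-0.008,"y":0.002,"z":-0.003,"rx":0,"ry":0,"rz":0,"claw":0},{"x":-0.007,"y":0.002,"z":-0.006,"rx":0,"ry":0,"rz":0,"claw":0},{"x":-0.005,"y":0.002,"z":-0.01,"rx":0,"ry":0,"rz":0,"claw":0},{"x":-0.004,"y":0.002,"z":-0.014,"rx":0,"ry":0,"rz":0,"claw":0},{"x":-0.002,"y":0.002,"z":-0.018,"rx":0,"ry":0,"rz":0,"claw":0},{"x":-0.002,"y":0.002,"z":-0.018,"rx":0,"ry":0,"rz":0,"claw":0},{"x":-0.002,"y":0.002,"z":-0.018,"rx":0,"ry":0,"rz":0,"claw":0}]' >/dev/null
python3 -c "from h import *;rep()"
```

```text
t 23.95 mouth 0.3 perp mm [-0.1 -0.2 -0. ] F [-12.6  -0.1   9.6] axial 13.6 M [0.06 3.47 0.08] ang 1.31
```

```bash
python3 -m pendant '[{"x":-0.002,"y":0,"z":-0.001,"rx":0,"ry":0,"rz":0,"claw":0},{"x":-0.004,"y":0,"z":-0.001,"rx":0,"ry":0,"rz":0,"claw":0},{"x":-0.003,"y":0,"z":-0.004,"rx":0,"ry":0,"rz":0,"claw":0},{"x":-0.002,"y":0,"z":-0.007,"rx":0,"ry":0,"rz":0,"claw":0},{"x":-0.001,"y":0,"z":-0.01,"rx":0,"ry":0,"rz":0,"claw":0},{"x":0,"y":0,"z":-0.012,"rx":0,"ry":0,"rz":0,"claw":0},{"x":0,"y":0,"z":-0.012,"rx":0,"ry":0,"rz":0,"claw":0},{"x":0,"y":0,"z":-0.012,"rx":0,"ry":0,"rz":0,"claw":0}]' >/dev/null
python3 -c "from h import *;rep()"
```

```text
t 24.95 mouth 0.0 perp mm [ 0.4 -0.3  0.1] F [-23.   -0.4  25. ] axial 31.8 M [-0.25  4.88 -0.15] ang 1.29
```

```bash
python3 -m pendant '[{"x":-0.004,"y":0,"z":0.003,"rx":0,"ry":0,"rz":0,"claw":0},{"x":-0.005,"y":0,"z":0.003,"rx":0,"ry":0,"rz":0,"claw":0},{"x":-0.005,"y":0,"z":0.003,"rx":0,"ry":0,"rz":0,"claw":0},{"x":-0.005,"y":0,"z":0.003,"rx":0,"ry":0,"rz":0,"claw":0},{"x":-0.005,"y":0,"z":0.003,"rx":0,"ry":0,"rz":0,"claw":0},{"x":-0.005,"y":0,"z":0.003,"rx":0,"ry":0,"rz":0,"claw":0},{"x":-0.005,"y":0,"z":0.003,"rx":0,"ry":0,"rz":0,"claw":0},{"x":-0.005,"y":0,"z":0.003,"rx":0,"ry":0,"rz":0,"claw":0}]'
python3 - <<'E'
from h import *
rep();S=capture("side");T=capture("top")
def cr(I,x,y): return cv2.resize(I[y:y+75,x:x+80],(400,375),interpolation=cv2.INTER_CUBIC)
cv2.imwrite("pics/z6.png",np.hstack([cr(S["color"][:,:,::-1],240,250),cr(T["color"][:,:,::-1],235,195)]))
E
```

```text
time_s: 25.95
tcp_pos: [0.5193, 0.1798, 0.116]
ee_rot: [[-0.923, 0.161, 0.35], [0.172, 0.985, 0.0], [-0.345, 0.06, -0.937]]
wrist_force: [-9.5, -1.3, 12.7]
gripper_width: 0.272
gripper_force: 30.0
t 25.95 mouth 0.2 perp mm [ 0.2 -0.2  0.1] F [-9.5 -1.3 12.7] axial 15.3 M [-0.52  2.27 -0.17] ang 1.31
```

View pics/z6.png

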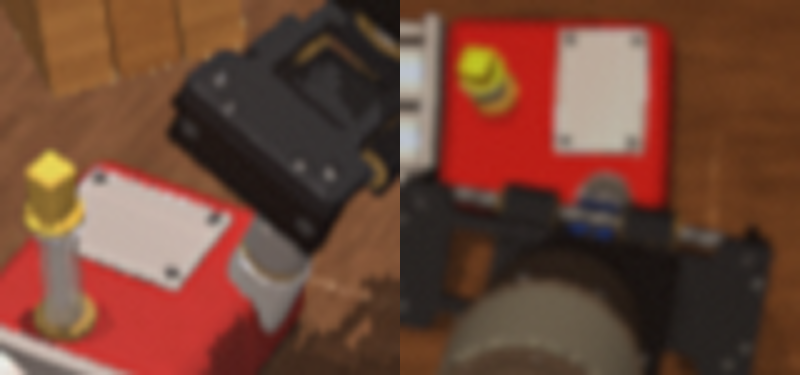

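The socket's brass lip lies on the boss (side about (295,302)), and the dipstick flange is on the rim at (251,292). The push is steady at about 15 N. Handing in.

```bash
python3 -c "from station import *;print(finish_job())"
```

```text
the job is handed in; nothing more can be done
None
```

I handed the job in at about 26 s: the dipstick is home in the tube and released, and the lubricator snapped onto the nipple and is still held fully home with about 15 N. I steered clear of the tin, lemon and garlic but did not re-check where they stand at the end, and the hand-in returned no verdict.

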